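# Load a fresh paper roll and lock the holder's brake

### The arm

A 6-joint arm with a two-finger parallel gripper is mounted at the origin on the work surface. World frame = base frame: x ahead of the robot, y to its left, z up, the work surface at z = 0. Lengths are in m, angles in rad, forces in N, time in s.
With the tool pointing down it reaches from about 0.35 to 0.925 m from the base axis. Payload 6.4 kg.
Tool frame: the origin (TCP) lies on the centre line of the jaws, within the pads' length; the fingertips stand manip.tips_ahead ahead of it and the grasp point (between the pads) lies 11 mm behind it (manip.tips_ahead is the distance from the TCP to the fingertips, in m); z points along the fingers, y is the line along which they close (so a half turn about z gives the same grasp; the last joint's range is limited). The gripper opens to 85 mm and grips with 20 to 120 N. Pads are 22 mm wide; open, the fingers measure 114 mm over their backs; the gripper's body (76 mm by 85 mm) begins 54 mm behind the grasp point. The pads swing forward as they close: fully open they stand 13 mm farther back than shut.
Start: joints at [1.064, 0.245, 1.558, -0, 1.339, -0.174], TCP at [0.212, 0.614, 0.239] pointing down, gripper open.
Joint ranges: [-3.13, 3.13], [-1.02, 2.26], [0.13, 2.54], [-0.95, 4.09], [0.21, 2.88], [-2.74, 2.74]. Speed limits (rad/s): [2.57, 2.57, 3.14, 3.14, 3.14, 3.14].

### API

Orientations are given as a rotation vector (axis times angle).
In Python, from bench import manip, optics gives the robot as it stands. The module is installed in compiled form; this text tells all that it offers.
- The arm moves only by the shell command python3 -m jog 'ROWS' [FORCE]. ROWS is JSON, a list of rows, each an object with "gripper": the opening, from -1 (shut) to 1 (fully open); "dp": the shift along the tool's x, y, z normalised to -1 to 1, where 1 is 75 cm, a list of three; "angular": the turn, a rotation vector about the tool's x, y, z normalised to -1 to 1, where 1 is 90 degrees, a list of three. A call has 1 to 8 rows; each row is the pose to reach, as a shift and turn from the pose commanded when the call began, along the tool's axes at that moment; what a row does not reach only later rows make up. A row lasts 1/8 s, in which the tool goes at most 62.5 mm and 10.7 degrees, less where a joint would pass 70% of its speed; a pose out of reach is approached as far as the arm can. A call with a number of a shift or a turn outside -1 to 1 is refused whole. A call with a gripper value outside its range is refused whole. The fingers move at their own pace and stop on an object; FORCE is the grip in N (left out, the last holds). Time passes only in rows, so rows that repeat a pose let the fingers close. It gives the time, the measured TCP pose, the force, the opening and the grip force at its end, in the units of the state.
- manip.state(): the state, without advancing time (a new reading comes with each control period).
- optics.camera(name): name is "scene" or "side" or "wrist"; returns a dict with "frame" (400x640x3 uint8, blue, green, red), "range_z" (400x640 float32, m along the optical axis (not along the pixel's ray), 0 where there is no reading), "fx", "fy", "cx", "cy" (pixels), "eye" and "attitude" of the camera in the world; the wrist camera has in their place "mount" (4x4, takes a point from camera to tool coordinates, whose origin is the TCP and whose axes are the flange's). Camera axes: x right, y down, z forward; pixel columns grow to the right and rows downward; lengths in m; the calibration is good to about 2 mm. The wrist camera is an equidistant fisheye: a pixel r from the principal point sees the ray r / f radians off the axis. A picture is of the moment at which its call begins: read the wrist's pose just before it.
- manip.job_done(): hands the job in; it is judged then, once.
The state is a dict: "t": time; "joint_positions": joint angles; "joint_vel": joint speeds; "joint_torque": joint torques, N m; "tcp_pos": TCP position; "tool_rot": TCP orientation; "wrist_force": force on the tool from outside, world axes, zero at the start; "wrist_torque": the same for the moment, N m; "grip_width": finger opening in m; "grip_force": force on a finger pad.
Only numpy, scipy, OpenCV 4.12 (cv2) and the standard library are available. Lean on these libraries where they do the work, as an engineer would, in place of code of your own. Each camera call takes 0.05 s, during which the arm holds its last target. There are 200 camera calls.

### The job

Stand the fresh paper roll on the spindle of the dark roll holder, right down on its turntable. Then slide the orange brake grip along its track until it is fully home: it first meets a springy keeper, and must be pressed through that, hard against the stop. Do not shove the holder along the counter and leave the other toiletries where they are.

Things in the scene. Friction and masses are not known exactly. Their poses are not given: they have to be found in the camera images.
- holder: Dark heavy roll holder (6.5 kg, loose on the counter; a sideways push over about 30 N shifts it), base 220 (x) x 260 (y) x 30 mm. Origin at its underside's centre. At x = -55, y = 0 mm a turntable, 90 mm diameter, top at z = 38 mm, with the spindle; at x = +55 mm an aluminium track along y, 50 x 210 mm, top at z = 36 mm, with the brake grip.
- seat (a point): Point on the spindle's axis at the turntable's top, axes as the holder's. The seated roll's underside centre comes here. The upright steel spindle is 24 mm in diameter, tapers to 10 mm over its last 17 mm and ends 115 mm above this point.
- brake_grip (a point): Centre of the top face of the orange brake grip: an upright paddle 44 mm (holder's x) x 22 mm (holder's y), 62 mm tall above the track (top 98.5 mm above the counter), with a 30 mm foot (y) 8 mm tall. Axes as the holder's; the grip slides along the holder's +y to its stop.
- brake (a joint): Travel of the brake grip from the -y end of its track, m. It starts within 0 to 0.012. It drags with about 8 N and stays where it is left. The slot is longer than the travel: the end stop hidden under the track is adjustable and is met anywhere between 0.066 and 0.111, so it must be found by feel.
- brake_latch (a joint): Sprung keeper hidden in front of the end stop, m: 0 when free, 0.006 when the grip has pressed it back hard against the stop. It adds 1 to 5 N to the drag over its 6 mm.
- roll: Fresh white paper roll with a brown core, 60 mm diameter, 110 mm tall, standing upright; through bore 32 mm. About 0.14 kg. Origin at the centre of its underside, z along its axis.
- lotion: Bystander: blue bottle, 60 mm diameter, 150 mm tall. Origin at the underside's centre.
- mug: Bystander: blue mug, 72 mm diameter, 90 mm tall, handle sticking out 37 mm on its +y side. Origin at the underside's centre.
- soap: Bystander: turquoise soap bar 90 x 60 x 28 mm. Origin at the underside's centre.
- core: Bystander: empty brown card tube standing upright, 44 mm diameter, 110 mm tall. Not the roll. Origin at the underside's centre.
- jar: Bystander: amber jar, 76 mm diameter, 90 mm tall. Origin at the underside's centre.
- nail_brush: Bystander: wooden nail brush 100 x 45 x 35 mm. Origin at the underside's centre.

How it is judged:
By the outcome, as a careful person would: the job done as asked, in the order asked, and still so for the second after the job is handed in, with the robot touching nothing.
It also fails if it takes over 66 s, if anything falls off the work surface, if the arm or the gripper's body presses on something with over 40 N, if the wrist force passes 120 N, or if a joint passes its speed limit or range.

## Working session

There is one attempt and no reset: what is moved stays moved. The work goes in short steps, Python scripts to look and compute and a shell command to move; the robot and the scene stay as the last step left them, time stands still between calls to the robot, and variables do not carry over. Pictures are saved under pics/ and viewed, at most 10 in all, crops included, and the job is handed in when it is done.

```bash
mkdir -p pics; python3 - <<'E'
from bench import manip, optics
import cv2,numpy as np
s=manip.state();print({k:np.round(v,3) for k,v in s.items()});print(manip.tips_ahead)
for n in("scene","side"):
    c=optics.camera(n);cv2.imwrite(f"pics/{n}0.png",c["frame"]);print(n,c["fx"],c["cx"],c["cy"],c["eye"],np.round(c["attitude"],3))
E
```

```text
{'t': np.float64(0.0), 'joint_positions': array([ 1.064,  0.246,  1.559,  0.   ,  1.339, -0.174]), 'joint_vel': array([-0.   ,  0.001, -0.001, -0.001,  0.001,  0.   ]), 'joint_torque': array([ 2.0000e-03, -4.2949e+01, -3.2614e+01, -0.0000e+00,  5.0000e-03,
       -0.0000e+00]), 'tcp_pos': array([0.212, 0.614, 0.238]), 'tool_rot': array([-5.200e-01, -3.098e+00,  3.000e-03]), 'wrist_force': array([-0.257, -0.057,  0.094]), 'wrist_torque': array([-0.053, -0.015,  0.034]), 'grip_force': np.float64(0.0), 'grip_width': np.float64(0.085)}
0.008
scene 373.2529922179845 316.73183154376176 198.81949234994042 [ 1.06700002 -0.53975491  1.00650929] [-2.35  -0.783  0.288]
side 513.4598997136303 318.8760921810706 199.02882919200923 [ 0.10968573 -1.09296829  1.05245472] [-2.184  0.489 -0.213]
```

View pics/scene0.png

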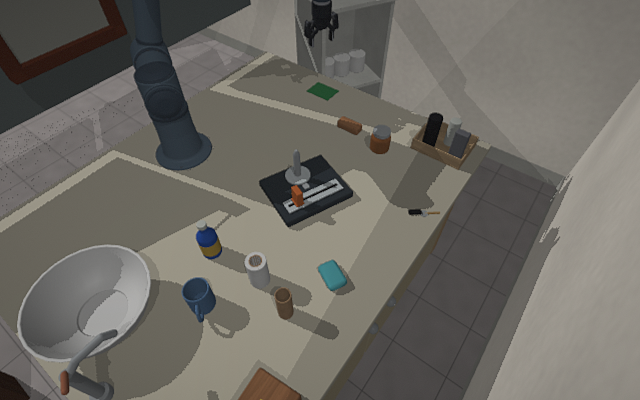

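View pics/side0.png

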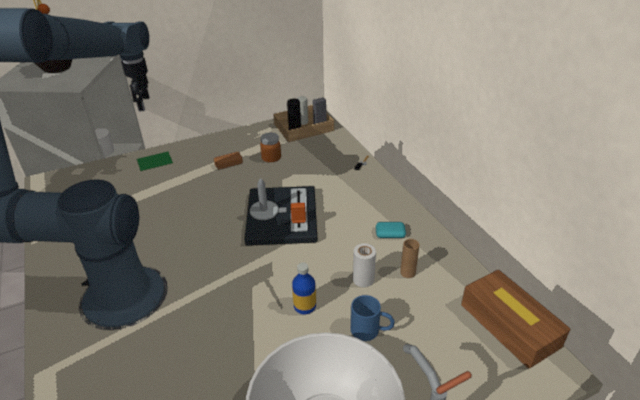

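The scene image shows the holder at about (305,190), with the spindle at (296,165) and the orange grip at (297,196). The white roll is at (257,268), the core at (285,302), the lotion at (208,240) and the mug at (199,297). In the side image the roll is at (364,265) and the holder at (282,215).

```bash
cat > h.py <<'E'
from bench import manip, optics
import cv2,numpy as np
from scipy.spatial.transform import Rotation as R
def cloud(n):
    c=optics.camera(n);f=c["frame"];z=c["range_z"]
    v,u=np.mgrid[:400,:640]
    p=np.stack([(u-c["cx"])/c["fx"]*z,(v-c["cy"])/c["fy"]*z,z],-1)
    A=np.array(c["attitude"]);M=A if A.shape==(3,3) else R.from_rotvec(A).as_matrix()
    w=p@M.T+np.array(c["eye"]);w[z==0]=np.nan
    return f,w,cv2.cvtColor(f,cv2.COLOR_BGR2HSV),c
def circ(p):
    A=np.c_[2*p,np.ones(len(p))];s=np.linalg.lstsq(A,(p**2).sum(1),rcond=None)[0]
    return s[:2],np.sqrt(s[2]+s[:2]@s[:2])
def box(sl,w):
    m=np.zeros(w.shape[:2],bool);u0,u1,v0,v1=sl;m[v0:v1,u0:u1]=1;return m
E
python3 - <<'E'
from h import *
np.set_printoptions(precision=4,suppress=True)
B={"scene":dict(roll=(240,276,248,294),hold=(255,358,150,228),core=(272,298,285,322),lot=(193,225,220,262),mug=(180,218,274,322)),
"side":dict(roll=(350,380,240,290),hold=(240,322,175,248),core=(398,422,236,280),lot=(290,318,264,316),mug=(346,396,294,340))}
for n in B:
    f,w,h,c=cloud(n);print(n)
    for k,sl in B[n].items():
        m=box(sl,w)&(w[...,2]>.01);p=w[m]
        if k!="hold":
            q=p[p[:,2]>.03];print(k,"zmax",np.percentile(p[:,2],98),"fit",circ(q[:,:2]))
            t=p[p[:,2]>np.percentile(p[:,2],98)-.006];print("  topfit",circ(t[:,:2]),cv2.minEnclosingCircle(t[:,:2].astype(np.float32)))
        else:
            q=p[(p[:,2]>.02)&(p[:,2]<.045)];r=cv2.minAreaRect(q[:,:2].astype(np.float32));print("hold",r)
            q=p[(p[:,2]>.06)];H=h[m][p[:,2]>.06];o=(H[:,0]<18)&(H[:,1]>130)
            print(" grip",o.sum(),np.median(q[o],0),"z",q[o,2].max());t=q[o&(q[:,2]>.093)];print(len(t),t.mean(0) if len(t) else 0, cv2.minAreaRect(t[:,:2].astype(np.float32)) if len(t) else 0)
            g=q[~o];print(" spin",len(g),g[:,2].max(),circ(g[(g[:,2]<.13),:2]),g.mean(0))
E
```

```text
scene
roll zmax 0.11313143601657376 fit (array([ 0.6286, -0.2363]), np.float64(0.025722237658100704))
  topfit (array([ 0.6369, -0.2389]), np.float64(0.0335676110656367)) ((0.6569312810897827, -0.24351701140403748), 0.07241205871105194)
hold ((0.5106210112571716, 0.11942492425441742), (0.26019731163978577, 0.22310906648635864), 67.879638671875)
 grip 144 [0.5453 0.0375 0.0933] z 0.10364455831059605
73 [0.5401 0.0418 0.0989] ((0.5400713086128235, 0.04239194467663765), (0.022341741248965263, 0.04297134652733803), 69.35935974121094)
 spin 151 0.15832283374435074 (array([0.5065, 0.0961]), np.float64(0.05740720561795907)) [0.4662 0.1332 0.1088]
core zmax 0.1125732622066982 fit (array([ 0.7413, -0.2633]), np.float64(0.02033753003449668))
  topfit (array([ 0.7407, -0.263 ]), np.float64(0.02029616338532135)) ((0.741029679775238, -0.2624220550060272), 0.022618409246206284)
lot zmax 0.15189940116257858 fit (array([ 0.4398, -0.2532]), np.float64(0.01926945892903598))
  topfit (array([ 0.4318, -0.2498]), np.float64(0.010308589292958461)) ((0.43059253692626953, -0.24957549571990967), 0.0151021722
[... 882 characters left out ...]
.1071]
core zmax 0.1104210904866845 fit (array([ 0.7401, -0.2662]), np.float64(0.020499389813330427))
  topfit (array([ 0.7403, -0.2664]), np.float64(0.02047972431511795)) ((0.7401949763298035, -0.26560351252555847), 0.02399427630007267)
lot zmax 0.1502647858697101 fit (array([ 0.4276, -0.2614]), np.float64(0.01953315371606179))
  topfit (array([ 0.4302, -0.254 ]), np.float64(0.010388571104596478)) ((0.4317823648452759, -0.2547706365585327), 0.015206887386739254)
mug zmax 0.10498615250375395 fit (array([ 0.5279, -0.4044]), np.float64(0.042780252372221855))
  topfit (array([ 0.4559, -0.4658]), np.float64(0.008033688820802838)) ((0.4572533965110779, -0.46602559089660645), 0.013829919509589672)
```

```bash
cat >> h.py <<'E'
np.set_printoptions(precision=4,suppress=True)
def down(psi): # tool z down, tool y heading psi (deg)
    y=np.array([np.cos(np.radians(psi)),np.sin(np.radians(psi)),0]);z=np.array([0,0,-1.]);return np.stack([np.cross(y,z),y,z],1)
def go(t,psi):
    s=manip.state();Rc=R.from_rotvec(s["tool_rot"]).as_matrix()
    y=Rc[:,1];print("at",np.array(s["tcp_pos"]),"y heading",np.degrees(np.arctan2(y[1],y[0])),"F",np.array(s["wrist_force"]),"t",s["t"])
    print("dp",Rc.T@(np.array(t)-s["tcp_pos"])/.75,"ang",R.from_matrix(Rc.T@down(psi)).as_rotvec()/(np.pi/2))
E
python3 - <<'E'
from h import *
from scipy.optimize import least_squares
S=[];P=[]
for n,rb,hb in(("scene",(240,276,248,294),(285,308,146,185)),("side",(350,380,240,290),(250,275,175,215))):
    f,w,h,c=cloud(n)
    p=w[box(rb,w)&(w[...,2]>.02)&(w[...,2]<.1)];P.append(p)
    g=w[box(hb,w)&(w[...,2]>.06)&(w[...,2]<.135)&~((h[...,0]<18)&(h[...,1]>130))];S.append(g)
    for q,r,x0 in((p,.03,(.62,-.236)),(g,.012,(.4594,.1393))):
        e=c["eye"][:2]
        s=least_squares(lambda a:np.hypot(*(q[:,:2]-a).T)-r,x0,loss="soft_l1",f_scale=.002);print(n,len(q),s.x,np.abs(s.fun).mean())
for L,r,x0 in((P,.03,(.62,-.236)),(S,.012,(.4594,.1393))):
    q=np.vstack(L);s=least_squares(lambda a:np.hypot(*(q[:,:2]-a).T)-r,x0,loss="soft_l1",f_scale=.002);print("both",s.x,np.median(np.abs(s.fun)))
go((.61,-.235,.26),90);go((.61,-.235,.26),-90)
E
```

```text
scene 354 [ 0.6154 -0.2313] 0.00320310174905263
scene 110 [0.4587 0.1419] 0.001025560666979355
side 502 [ 0.616  -0.2338] 0.0024390899470098475
side 153 [0.4597 0.1387] 0.001938810973729443
both [ 0.6154 -0.233 ] 0.0014133658025990668
both [0.4588 0.1401] 0.0015108767960132097
at [0.2122 0.6142 0.2389] y heading 70.93612753197344 F [0.2294 0.679  0.1286] t 0.3
dp [-0.8711 -0.897  -0.0276] ang [-0.0004 -0.0001 -0.2118]
at [0.2122 0.6142 0.2389] y heading 70.93612753197344 F [0.2294 0.679  0.1286] t 0.3
dp [-0.8711 -0.897  -0.0276] ang [-0.0002  0.0005  1.7882]
```

```bash
python3 -m jog '[{"gripper":1,"dp":[-0.44,-0.45,-0.03],"angular":[0,0,-0.21]},{"gripper":1,"dp":[-0.44,-0.45,-0.03],"angular":[0,0,-0.21]},{"gripper":1,"dp":[-0.44,-0.45,-0.03],"angular":[0,0,-0.21]},{"gripper":1,"dp":[-0.87,-0.897,-0.03],"angular":[0,0,-0.21]},{"gripper":1,"dp":[-0.87,-0.897,-0.03],"angular":[0,0,-0.21]},{"gripper":1,"dp":[-0.87,-0.897,-0.03],"angular":[0,0,-0.21]},{"gripper":1,"dp":[-0.87,-0.897,-0.03],"angular":[0,0,-0.21]},{"gripper":1,"dp":[-0.87,-0.897,-0.03],"angular":[0,0,-0.21]}]' 30
python3 -c "
from h import *
go((.6155,-.233,.26),90)"
```

```text
t: 1.3
tcp_pos: [0.4249, 0.16, 0.2542]
tool_rot: [0.004, 3.14, 0.0]
wrist_force: [0.6, 0.3, -0.0]
grip_width: 0.0854
grip_force: 0.0
at [0.4249 0.16   0.2542] y heading 89.83769484357072 F [ 0.599   0.3436 -0.0262] t 1.3
dp [-0.2556 -0.5232 -0.0075] ang [ 0.0002  0.0008 -0.0018]
```

```bash
python3 -c "
from h import *
s=manip.state();c=optics.camera('wrist');cv2.imwrite('pics/w_hold.png',c['frame']);np.savez('wh.npz',f=c['frame'],z=c['range_z'],M=c['mount'],k=[c['fx'],c['fy'],c['cx'],c['cy']],p=s['tcp_pos'],r=s['tool_rot']);print(c['mount'])"
python3 -m jog '[{"gripper":1,"dp":[-0.256,-0.523,-0.01],"angular":[0,0,0]},{"gripper":1,"dp":[-0.256,-0.523,-0.01],"angular":[0,0,0]},{"gripper":1,"dp":[-0.256,-0.523,-0.01],"angular":[0,0,0]},{"gripper":1,"dp":[-0.256,-0.523,-0.01],"angular":[0,0,0]},{"gripper":1,"dp":[-0.256,-0.523,-0.01],"angular":[0,0,0]},{"gripper":1,"dp":[-0.256,-0.523,-0.01],"angular":[0,0,0]},{"gripper":1,"dp":[-0.256,-0.523,-0.01],"angular":[0,0,0]},{"gripper":1,"dp":[-0.256,-0.523,-0.01],"angular":[0,0,0]}]'
python3 -c "
from h import *
go((.6155,-.233,.26),90)
s=manip.state();c=optics.camera('wrist');cv2.imwrite('pics/w_roll.png',c['frame']);np.savez('wr.npz',f=c['frame'],z=c['range_z'],M=c['mount'],k=[c['fx'],c['fy'],c['cx'],c['cy']],p=s['tcp_pos'],r=s['tool_rot'])
cv2.imwrite('pics/both.png',cv2.resize(np.hstack([cv2.imread('pics/w_hold.png'),c['frame']]),(800,250)))"
```

```text
[[-0.0002 -0.9449 -0.3274  0.0839]
 [ 1.     -0.0001 -0.0003 -0.0008]
 [ 0.0003 -0.3274  0.9449 -0.1336]
 [ 0.      0.      0.      1.    ]]
t: 2.35
tcp_pos: [0.6158, -0.2346, 0.2601]
tool_rot: [-0.011, -3.141, -0.0]
wrist_force: [-0.3, 1.2, 0.8]
grip_width: 0.0854
grip_force: 0.0
at [ 0.6158 -0.2346  0.2601] y heading 89.59535729380377 F [-0.3127  1.2137  0.832 ] t 2.35
dp [0.0004 0.0021 0.0002] ang [ 0.0001 -0.0007 -0.0045]
```

View pics/both.png

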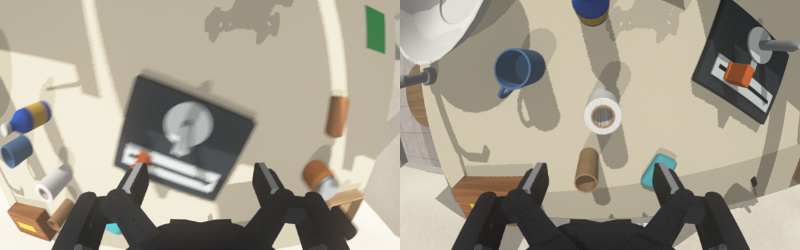

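The left half shows the holder, blurred because the arm was moving. The right half shows the roll's top ring at about (325,187) in full-frame pixels, with the bore visible. Next I cast rays onto z = 0.11.

```bash
cat >> h.py <<'E'
def wray(u,v,d,zp):
    fx,fy,cx,cy=d["k"];x=(np.asarray(u,float)-cx)/fx;y=(np.asarray(v,float)-cy)/fy;th=np.hypot(x,y)+1e-9
    ray=np.stack([np.sin(th)*x/th,np.sin(th)*y/th,np.cos(th)],-1);M=d["M"];Rt=R.from_rotvec(d["r"]).as_matrix()
    o=Rt@M[:3,3]+d["p"];w=ray@(Rt@M[:3,:3]).T;return o+w*((zp-o[2])/w[...,2])[...,None]
E
python3 - <<'E'
from h import *
d=np.load("wr.npz");f=d["f"];h=cv2.cvtColor(f,cv2.COLOR_BGR2HSV)
m=np.zeros((400,640),np.uint8);m[145:225,285:370]=((h[...,1]<30)&(h[...,2]>170))[145:225,285:370]*255
cs,hi=cv2.findContours(m,cv2.RETR_CCOMP,cv2.CHAIN_APPROX_NONE)
for c,k in zip(cs,hi[0]):
    if len(c)>25:
        q=wray(c[:,0,0],c[:,0,1],d,.11)[:,:2];print(len(c),"hole" if k[3]>=0 else "outer",c[:,0].mean(0),circ(q),cv2.minEnclosingCircle(q.astype(np.float32)))
s=cv2.resize(f[140:230,280:375],None,fx=5,fy=5);mm=cv2.resize(m[140:230,280:375],None,fx=3,fy=3)
E
```

```text
193 outer [323.4145 179.7668] (array([ 0.6101, -0.2326]), np.float64(0.031511423350119354)) ((0.6087558269500732, -0.23371994495391846), 0.035567186772823334)
113 hole [324.3274 186.292 ] (array([ 0.6154, -0.2318]), np.float64(0.01960573176652783)) ((0.6154186725616455, -0.23190970718860626), 0.020221533253788948)
```

```bash
python3 -m jog '[{"gripper":1,"dp":[0,0.003,0.08],"angular":[0,0,0]},{"gripper":1,"dp":[0,0.003,0.15],"angular":[0,0,0]},{"gripper":1,"dp":[0,0.003,0.21],"angular":[0,0,0]},{"gripper":1,"dp":[0,0.003,0.248],"angular":[0,0,0]},{"gripper":1,"dp":[0,0.003,0.248],"angular":[0,0,0]},{"gripper":-1,"dp":[0,0.003,0.248],"angular":[0,0,0]},{"gripper":-1,"dp":[0,0.003,0.248],"angular":[0,0,0]},{"gripper":-1,"dp":[0,0.003,0.248],"angular":[0,0,0]}]' 30
python3 -m jog '[{"gripper":-1,"dp":[0,0,0],"angular":[0,0,0]},{"gripper":-1,"dp":[0,0,0],"angular":[0,0,0]},{"gripper":-1,"dp":[0,0,0],"angular":[0,0,0]}]'
```

```text
t: 3.4
tcp_pos: [0.6168, -0.2295, 0.0782]
tool_rot: [0.005, 3.137, -0.003]
wrist_force: [0.5, 0.3, 6.6]
grip_width: 0.0591
grip_force: 32.3
t: 3.78
tcp_pos: [0.6169, -0.2295, 0.0782]
tool_rot: [0.005, 3.138, -0.003]
wrist_force: [-0.0, 0.2, 7.0]
grip_width: 0.0592
grip_force: 32.2
```

```bash
python3 -m jog '[{"gripper":-1,"dp":[0,0,-0.07],"angular":[0,0,0]},{"gripper":-1,"dp":[0,0,-0.14],"angular":[0,0,0]},{"gripper":-1,"dp":[0,0,-0.21],"angular":[0,0,0]},{"gripper":-1,"dp":[0,0,-0.27],"angular":[0,0,0]},{"gripper":-1,"dp":[0,0,-0.27],"angular":[0,0,0]},{"gripper":-1,"dp":[0,0,-0.27],"angular":[0,0,0]}]'
python3 - <<'E'
from h import *
go((.459,.140,.275),90)
c=optics.camera("side");f=c["frame"];cv2.imwrite("pics/lift.png",cv2.resize(f[100:320,220:520],None,fx=2,fy=2))
E
```

```text
t: 4.53
tcp_pos: [0.6146, -0.2284, 0.2765]
tool_rot: [-0.005, -3.14, -0.002]
wrist_force: [1.0, 0.9, -2.1]
grip_width: 0.059
grip_force: 33.3
at [ 0.6146 -0.2284  0.2765] y heading 89.82936845271458 F [ 1.0018  0.9063 -2.0931] t 4.525
dp [0.209  0.4905 0.0029] ang [ 0.0007 -0.0011 -0.0019]
```

View pics/lift.png

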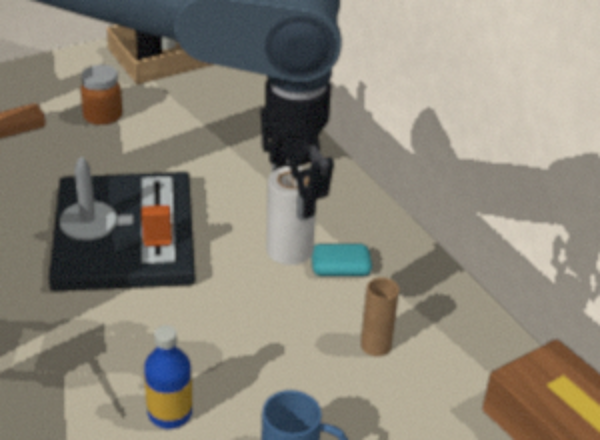

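The roll hangs upright in the jaws, clear of everything, and the soap and core are untouched. Next I move over the spindle.

```bash
python3 -m jog '[{"gripper":-1,"dp":[0.207,0.4905,0],"angular":[0,0,0]},{"gripper":-1,"dp":[0.207,0.4905,0],"angular":[0,0,0]},{"gripper":-1,"dp":[0.207,0.4905,0],"angular":[0,0,0]},{"gripper":-1,"dp":[0.207,0.4905,0],"angular":[0,0,0]},{"gripper":-1,"dp":[0.207,0.4905,0],"angular":[0,0,0]},{"gripper":-1,"dp":[0.207,0.4905,0],"angular":[0,0,0]},{"gripper":-1,"dp":[0.207,0.4905,0],"angular":[0,0,0]},{"gripper":-1,"dp":[0.207,0.4905,0],"angular":[0,0,0]}]'
python3 -m jog '[{"gripper":-1,"dp":[0,0,0],"angular":[0,0,0]},{"gripper":-1,"dp":[0,0,0],"angular":[0,0,0]}]'
python3 - <<'E'
from h import *
from scipy.optimize import least_squares
go((.460,.140,.275),90)
P=[];S=[]
for n in("scene","side"):
    f,w,h,c=cloud(n)
    near=np.hypot(w[...,0]-.459,w[...,1]-.14)<.05
    p=w[near&(w[...,2]>.205)&(w[...,2]<.25)&(h[...,1]<50)&(h[...,2]>110)];P.append(p)
    S.append(w[near&(w[...,2]>.06)&(w[...,2]<.135)&(np.hypot(w[...,0]-.459,w[...,1]-.14)<.025)])
    al=w[near&(w[...,2]>.17)]
    for q,r in((p,.03),(S[-1],.012)):
        s=least_squares(lambda a:np.hypot(*(q[:,:2]-a).T)-r,(.459,.14),loss="soft_l1",f_scale=.002);print(n,len(q),s.x,np.abs(s.fun).mean(),"zmin",np.percentile(al[:,2],1))
E
```

```text
t: 5.58
tcp_pos: [0.4595, 0.1408, 0.2758]
tool_rot: [0.0, -3.138, 0.001]
wrist_force: [1.3, -0.4, -0.9]
grip_width: 0.059
grip_force: 33.4
t: 5.82
tcp_pos: [0.4614, 0.1386, 0.2773]
tool_rot: [-0.007, -3.141, 0.0]
wrist_force: [-0.7, 0.7, -0.3]
grip_width: 0.0593
grip_force: 33.4
at [0.4614 0.1386 0.2773] y heading 89.73441313322193 F [-0.739   0.6967 -0.2863] t 5.825
dp [0.0018 0.0018 0.0031] ang [-0.0002 -0.0007 -0.003 ]
scene 39 [0.4605 0.1377] 0.0007564372549721285 zmin 0.2084635706500506
scene 107 [0.4585 0.1421] 0.0013582824898997756 zmin 0.2084635706500506
side 216 [0.4606 0.1358] 0.0018123521076802822 zmin 0.2035385672494864
side 151 [0.4599 0.1396] 0.0019174983218244496 zmin 0.2035385672494864
```

```bash
python3 -m jog '[{"gripper":-1,"dp":[0.0017,0.0055,0],"angular":[0,0,0]},{"gripper":-1,"dp":[0.0017,0.0055,0.03],"angular":[0,0,0]},{"gripper":-1,"dp":[0.0017,0.0055,0.05],"angular":[0,0,0]},{"gripper":-1,"dp":[0.0017,0.0055,0.065],"angular":[0,0,0]},{"gripper":-1,"dp":[0.0017,0.0055,0.08],"angular":[0,0,0]},{"gripper":-1,"dp":[0.0017,0.0055,0.095],"angular":[0,0,0]},{"gripper":-1,"dp":[0.0017,0.0055,0.107],"angular":[0,0,0]}]'
```

```text
t: 6.8
tcp_pos: [0.4598, 0.1437, 0.197]
tool_rot: [-0.005, -3.141, 0.0]
wrist_force: [-0.6, -0.2, -1.3]
grip_width: 0.059
grip_force: 33.4
```

```bash
python3 -m jog '[{"gripper":-1,"dp":[0,0,0.02],"angular":[0,0,0]},{"gripper":-1,"dp":[0,0,0.04],"angular":[0,0,0]},{"gripper":-1,"dp":[0,0,0.06],"angular":[0,0,0]},{"gripper":-1,"dp":[0,0,0.08],"angular":[0,0,0]},{"gripper":-1,"dp":[0,0,0.093],"angular":[0,0,0]},{"gripper":-1,"dp":[0,0,0.1],"angular":[0,0,0]},{"gripper":-1,"dp":[0,0,0.1],"angular":[0,0,0]}]'
python3 -m jog '[{"gripper":-1,"dp":[0,0,0.005],"angular":[0,0,0]},{"gripper":-1,"dp":[0,0,0.008],"angular":[0,0,0]},{"gripper":-1,"dp":[0,0,0.008],"angular":[0,0,0]}]'
```

```text
t: 7.68
tcp_pos: [0.4598, 0.1437, 0.1224]
tool_rot: [-0.005, -3.141, 0.0]
wrist_force: [0.6, 0.9, -1.9]
grip_width: 0.0589
grip_force: 33.4
t: 8.05
tcp_pos: [0.4598, 0.1438, 0.1166]
tool_rot: [-0.005, -3.141, 0.0]
wrist_force: [-0.1, 0.1, -0.5]
grip_width: 0.0587
grip_force: 33.4
```

```bash
python3 -m jog '[{"gripper":-1,"dp":[0,0,0.002],"angular":[0,0,0]},{"gripper":-1,"dp":[0,0,0.004],"angular":[0,0,0]},{"gripper":-1,"dp":[0,0,0.004],"angular":[0,0,0]}]'
```

```text
t: 8.43
tcp_pos: [0.4612, 0.1435, 0.1161]
tool_rot: [0.004, 3.14, -0.001]
wrist_force: [-5.3, -2.4, 12.2]
grip_width: 0.0592
grip_force: 34.5
```

```bash
python3 -m jog '[{"gripper":1,"dp":[0,0,0],"angular":[0,0,0]},{"gripper":1,"dp":[0,0,0],"angular":[0,0,0]},{"gripper":1,"dp":[0,0,0],"angular":[0,0,0]},{"gripper":1,"dp":[0,0,0],"angular":[0,0,0]},{"gripper":1,"dp":[0,0,-0.06],"angular":[0,0,0]},{"gripper":1,"dp":[0,0,-0.14],"angular":[0,0,0]},{"gripper":1,"dp":[0,0,-0.2],"angular":[0,0,0]},{"gripper":1,"dp":[0,0,-0.2],"angular":[0,0,0]}]'
python3 - <<'E'
from h import *
for n,sl in(("scene",(255,358,130,228)),("side",(240,322,160,248))):
    f,w,h,c=cloud(n)
    cv2.imwrite(f"pics/seat_{n}.png",cv2.resize(f[110:260,220:380],None,fx=3,fy=3))
    near=np.hypot(w[...,0]-.459,w[...,1]-.14)<.045
    al=w[near&(w[...,2]<.2)];print(n,"top",np.percentile(al[:,2],[90,97,99.5]))
    m=box(sl,w);p=w[m];q=p[(p[:,2]>.02)&(p[:,2]<.045)];print("hold",cv2.minAreaRect(q[:,:2].astype(np.float32)))
    o=m&(h[...,0]<18)&(h[...,1]>130)&(w[...,2]>.093);print("grip",o.sum(),w[o].mean(0))
a,b=[cv2.imread(f"pics/seat_{n}.png") for n in("scene","side")];cv2.imwrite("pics/seat.png",cv2.resize(np.hstack([a,b]),(800,375)))
go((.54,.04,.3),-22)
go((.54,.04,.3),158)
E
```

```text
t: 9.43
tcp_pos: [0.4621, 0.1439, 0.2683]
tool_rot: [0.004, 3.133, 0.001]
wrist_force: [0.1, -0.6, -0.8]
grip_width: 0.0857
grip_force: 0.0
scene top [0.1495 0.1512 0.1535]
hold ((0.5376678705215454, 0.2173994481563568), (0.4844782054424286, 0.2482312023639679), 74.7249755859375)
grip 71 [0.5402 0.0413 0.0986]
side top [0.146  0.1484 0.1512]
hold ((0.509976863861084, 0.11666587740182877), (0.27263957262039185, 0.2198226898908615), 67.84833526611328)
grip 73 [0.5374 0.0391 0.0961]
at [0.4596 0.1437 0.2633] y heading 89.83321260540073 F [-0.185   0.4071 -1.2615] t 9.525
dp [-0.1075 -0.138  -0.0489] ang [-0.0001 -0.0001  1.2426]
at [0.4596 0.1437 0.2633] y heading 89.83321260540073 F [-0.185   0.4071 -1.2615] t 9.525
dp [-0.1075 -0.138  -0.0489] ang [ 0.0001 -0.     -0.7574]
```

View pics/seat.png

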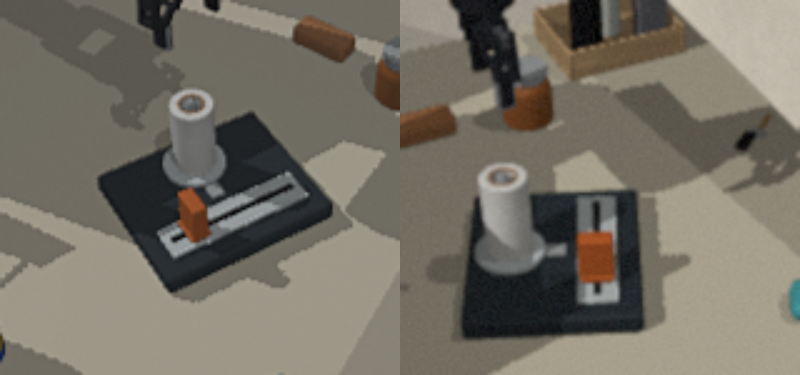

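The roll is seated: its top is at 0.148 and the spindle tip just shows. The holder hasn't moved, and the grip is still at the near end of its track. Next I go behind the grip with the fingers shut.

```bash
python3 -c "
from h import *
go((.5237,.0032,.20),67.8);print(manip.state()['joint_positions'])"
```

```text
at [0.4596 0.1437 0.2633] y heading 89.83321260540073 F [-0.185   0.4071 -1.2615] t 9.525
dp [-0.086  -0.1871  0.0844] ang [ 0.     -0.0001  0.2448]
[ 0.067  -0.183   1.9518  0.      1.3729 -1.5008]
```

```bash
python3 -m jog '[{"gripper":-1,"dp":[-0.04,-0.09,0],"angular":[0,0,0.12]},{"gripper":-1,"dp":[-0.086,-0.187,0],"angular":[0,0,0.245]},{"gripper":-1,"dp":[-0.086,-0.187,0],"angular":[0,0,0.245]},{"gripper":-1,"dp":[-0.086,-0.187,0.05],"angular":[0,0,0.245]},{"gripper":-1,"dp":[-0.086,-0.187,0.084],"angular":[0,0,0.245]},{"gripper":-1,"dp":[-0.086,-0.187,0.084],"angular":[0,0,0.245]},{"gripper":-1,"dp":[-0.086,-0.187,0.084],"angular":[0,0,0.245]}]'
python3 -c "
from h import *
go((.5237,.0032,.07),67.8);print(manip.state()['grip_width'])"
```

```text
t: 10.4
tcp_pos: [0.5239, 0.0034, 0.2007]
tool_rot: [-0.605, -3.082, 0.0]
wrist_force: [0.7, 0.4, -0.2]
grip_width: -0.0001
grip_force: 0.0
at [0.5239 0.0034 0.2007] y heading 67.79188623943796 F [ 0.7173  0.3933 -0.1774] t 10.4
dp [ 0.0001 -0.0003  0.1742] ang [-0.     -0.0002 -0.0001]
-8.627874777534149e-05
```

```bash
python3 -m jog '[{"gripper":-1,"dp":[0,0,0.06],"angular":[0,0,0]},{"gripper":-1,"dp":[0,0,0.12],"angular":[0,0,0]},{"gripper":-1,"dp":[0,0,0.155],"angular":[0,0,0]},{"gripper":-1,"dp":[0,0,0.174],"angular":[0,0,0]},{"gripper":-1,"dp":[0,0,0.174],"angular":[0,0,0]}]'
python3 - <<'E'
from h import *
f=optics.camera("side")["frame"];g=optics.camera("scene")["frame"]
cv2.imwrite("pics/behind.png",cv2.resize(np.hstack([g[110:260,220:380],f[130:280,220:380]]),(800,375)))
E
```

```text
t: 11.02
tcp_pos: [0.5241, 0.0033, 0.0703]
tool_rot: [-0.605, -3.083, 0.0]
wrist_force: [0.1, 0.2, 0.6]
grip_width: 0.0002
grip_force: 0.0
```

View pics/behind.png

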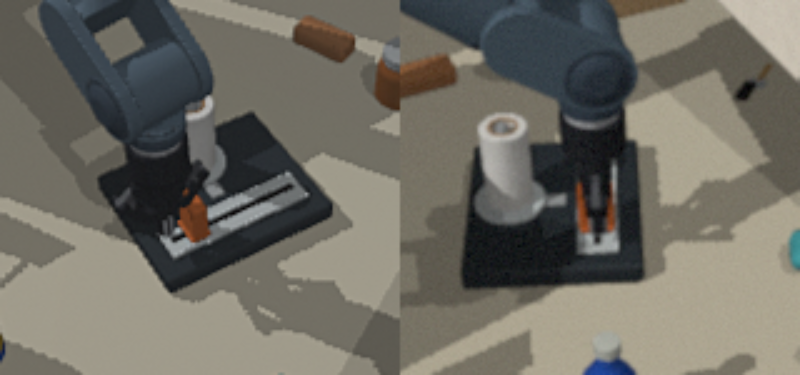

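The shut fingers stand behind the grip and in line with it. The roll stands clear. Now I push.

```bash
python3 -m jog '[{"gripper":-1,"dp":[0,0.005,0],"angular":[0,0,0]},{"gripper":-1,"dp":[0,0.01,0],"angular":[0,0,0]},{"gripper":-1,"dp":[0,0.015,0],"angular":[0,0,0]},{"gripper":-1,"dp":[0,0.02,0],"angular":[0,0,0]},{"gripper":-1,"dp":[0,0.025,0],"angular":[0,0,0]},{"gripper":-1,"dp":[0,0.03,0],"angular":[0,0,0]},{"gripper":-1,"dp":[0,0.035,0],"angular":[0,0,0]},{"gripper":-1,"dp":[0,0.04,0],"angular":[0,0,0]}]'
python3 -m jog '[{"gripper":-1,"dp":[0,0.005,0],"angular":[0,0,0]},{"gripper":-1,"dp":[0,0.01,0],"angular":[0,0,0]},{"gripper":-1,"dp":[0,0.015,0],"angular":[0,0,0]},{"gripper":-1,"dp":[0,0.02,0],"angular":[0,0,0]},{"gripper":-1,"dp":[0,0.025,0],"angular":[0,0,0]},{"gripper":-1,"dp":[0,0.03,0],"angular":[0,0,0]},{"gripper":-1,"dp":[0,0.035,0],"angular":[0,0,0]}]'
```

```text
t: 12.12
tcp_pos: [0.5348, 0.0298, 0.0702]
tool_rot: [-0.604, -3.082, 0.005]
wrist_force: [-4.1, -6.6, 2.7]
grip_width: -0.0
grip_force: 4.2
t: 13.0
tcp_pos: [0.5447, 0.0541, 0.0702]
tool_rot: [-0.604, -3.081, 0.005]
wrist_force: [-4.6, -6.7, 3.1]
grip_width: -0.0005
grip_force: 4.2
```

```bash
python3 -m jog '[{"gripper":-1,"dp":[0,0.002,0],"angular":[0,0,0]},{"gripper":-1,"dp":[0,0.004,0],"angular":[0,0,0]},{"gripper":-1,"dp":[0,0.005,0],"angular":[0,0,0]}]'
```

```text
t: 13.38
tcp_pos: [0.5461, 0.0576, 0.0702]
tool_rot: [-0.604, -3.081, 0.005]
wrist_force: [-4.3, -8.2, 3.6]
grip_width: -0.0003
grip_force: 4.1
```

```bash
python3 -m jog '[{"gripper":-1,"dp":[0,0.002,0],"angular":[0,0,0]},{"gripper":-1,"dp":[0,0.004,0],"angular":[0,0,0]},{"gripper":-1,"dp":[0,0.005,0],"angular":[0,0,0]}]'
```

```text
t: 13.75
tcp_pos: [0.5475, 0.061, 0.0702]
tool_rot: [-0.604, -3.081, 0.005]
wrist_force: [-3.6, -6.7, 2.7]
grip_width: -0.0002
grip_force: 4.1
```

```bash
python3 -m jog '[{"gripper":-1,"dp":[0,0.002,0],"angular":[0,0,0]},{"gripper":-1,"dp":[0,0.004,0],"angular":[0,0,0]},{"gripper":-1,"dp":[0,0.005,0],"angular":[0,0,0]}]'
```

```text
t: 14.12
tcp_pos: [0.549, 0.0645, 0.0702]
tool_rot: [-0.604, -3.081, 0.005]
wrist_force: [-3.8, -7.3, 3.8]
grip_width: -0.0002
grip_force: 4.1
```

```bash
python3 -m jog '[{"gripper":-1,"dp":[0,0.002,0],"angular":[0,0,0]},{"gripper":-1,"dp":[0,0.004,0],"angular":[0,0,0]},{"gripper":-1,"dp":[0,0.005,0],"angular":[0,0,0]}]'
```

```text
t: 14.5
tcp_pos: [0.5504, 0.068, 0.0702]
tool_rot: [-0.604, -3.081, 0.005]
wrist_force: [-3.2, -6.4, 3.3]
grip_width: -0.0007
grip_force: 4.1
```

```bash
python3 -m jog '[{"gripper":-1,"dp":[0,0.002,0],"angular":[0,0,0]},{"gripper":-1,"dp":[0,0.004,0],"angular":[0,0,0]},{"gripper":-1,"dp":[0,0.005,0],"angular":[0,0,0]}]'
```

```text
t: 14.88
tcp_pos: [0.5518, 0.0715, 0.0702]
tool_rot: [-0.604, -3.081, 0.005]
wrist_force: [-4.1, -6.9, 3.0]
grip_width: 0.0
grip_force: 4.1
```

```bash
python3 -m jog '[{"gripper":-1,"dp":[0,0.002,0],"angular":[0,0,0]},{"gripper":-1,"dp":[0,0.004,0],"angular":[0,0,0]},{"gripper":-1,"dp":[0,0.005,0],"angular":[0,0,0]}]'
```

```text
t: 15.25
tcp_pos: [0.5532, 0.0749, 0.0702]
tool_rot: [-0.604, -3.081, 0.005]
wrist_force: [-3.0, -7.1, 2.8]
grip_width: 0.0004
grip_force: 4.1
```

```bash
python3 -m jog '[{"gripper":-1,"dp":[0,0.002,0],"angular":[0,0,0]},{"gripper":-1,"dp":[0,0.004,0],"angular":[0,0,0]},{"gripper":-1,"dp":[0,0.005,0],"angular":[0,0,0]}]'
```

```text
t: 15.62
tcp_pos: [0.5546, 0.0784, 0.0702]
tool_rot: [-0.604, -3.081, 0.005]
wrist_force: [-2.7, -7.4, 3.5]
grip_width: 0.0001
grip_force: 4.1
```

```bash
python3 -m jog '[{"gripper":-1,"dp":[0,0.002,0],"angular":[0,0,0]},{"gripper":-1,"dp":[0,0.004,0],"angular":[0,0,0]},{"gripper":-1,"dp":[0,0.005,0],"angular":[0,0,0]}]'
```

```text
t: 16.0
tcp_pos: [0.556, 0.0818, 0.0702]
tool_rot: [-0.604, -3.081, 0.005]
wrist_force: [-4.2, -6.7, 4.1]
grip_width: 0.0
grip_force: 4.1
```

```bash
python3 -m jog '[{"gripper":-1,"dp":[0,0.002,0],"angular":[0,0,0]},{"gripper":-1,"dp":[0,0.004,0],"angular":[0,0,0]},{"gripper":-1,"dp":[0,0.005,0],"angular":[0,0,0]}]'
```

```text
t: 16.38
tcp_pos: [0.5575, 0.0853, 0.0702]
tool_rot: [-0.604, -3.081, 0.005]
wrist_force: [-3.7, -6.9, 3.9]
grip_width: -0.0001
grip_force: 4.1
```

```bash
python3 -m jog '[{"gripper":-1,"dp":[0,0.002,0],"angular":[0,0,0]},{"gripper":-1,"dp":[0,0.004,0],"angular":[0,0,0]},{"gripper":-1,"dp":[0,0.005,0],"angular":[0,0,0]}]'
```

```text
t: 16.75
tcp_pos: [0.5589, 0.0888, 0.0702]
tool_rot: [-0.604, -3.081, 0.005]
wrist_force: [-3.9, -6.8, 3.7]
grip_width: -0.0
grip_force: 4.1
```

```bash
python3 -m jog '[{"gripper":-1,"dp":[0,0.002,0],"angular":[0,0,0]},{"gripper":-1,"dp":[0,0.004,0],"angular":[0,0,0]},{"gripper":-1,"dp":[0,0.005,0],"angular":[0,0,0]}]'
```

```text
t: 17.12
tcp_pos: [0.5603, 0.0923, 0.0702]
tool_rot: [-0.604, -3.081, 0.005]
wrist_force: [-4.6, -6.8, 4.5]
grip_width: -0.0003
grip_force: 4.1
```

```bash
python3 -m jog '[{"gripper":-1,"dp":[0,0.002,0],"angular":[0,0,0]},{"gripper":-1,"dp":[0,0.004,0],"angular":[0,0,0]},{"gripper":-1,"dp":[0,0.005,0],"angular":[0,0,0]}]'
```

```text
t: 17.5
tcp_pos: [0.5617, 0.0957, 0.0702]
tool_rot: [-0.604, -3.081, 0.005]
wrist_force: [-3.6, -7.8, 3.4]
grip_width: -0.0002
grip_force: 4.1
```

```bash
python3 -m jog '[{"gripper":-1,"dp":[0,0.002,0],"angular":[0,0,0]},{"gripper":-1,"dp":[0,0.004,0],"angular":[0,0,0]},{"gripper":-1,"dp":[0,0.005,0],"angular":[0,0,0]}]'
```

```text
t: 17.88
tcp_pos: [0.5631, 0.0992, 0.0702]
tool_rot: [-0.604, -3.081, 0.005]
wrist_force: [-3.8, -7.4, 2.7]
grip_width: -0.0001
grip_force: 4.1
```

```bash
python3 -m jog '[{"gripper":-1,"dp":[0,0.002,0],"angular":[0,0,0]},{"gripper":-1,"dp":[0,0.004,0],"angular":[0,0,0]},{"gripper":-1,"dp":[0,0.005,0],"angular":[0,0,0]}]'
```

```text
t: 18.25
tcp_pos: [0.5645, 0.1027, 0.0702]
tool_rot: [-0.604, -3.081, 0.005]
wrist_force: [-3.9, -6.6, 3.2]
grip_width: 0.0001
grip_force: 4.1
```

```bash
python3 -m jog '[{"gripper":-1,"dp":[0,0.002,0],"angular":[0,0,0]},{"gripper":-1,"dp":[0,0.004,0],"angular":[0,0,0]},{"gripper":-1,"dp":[0,0.005,0],"angular":[0,0,0]}]'
```

```text
t: 18.62
tcp_pos: [0.5658, 0.1056, 0.0702]
tool_rot: [-0.604, -3.081, 0.007]
wrist_force: [-4.9, -9.6, 4.8]
grip_width: -0.0001
grip_force: 5.5
```

The force rose from 8 to about 10.7 N, so the keeper has been met. I continue in smaller steps.

```bash
python3 -m jog '[{"gripper":-1,"dp":[0,0.001,0],"angular":[0,0,0]},{"gripper":-1,"dp":[0,0.002,0],"angular":[0,0,0]},{"gripper":-1,"dp":[0,0.003,0],"angular":[0,0,0]}]'
```

```text
t: 19.0
tcp_pos: [0.5665, 0.1075, 0.0702]
tool_rot: [-0.604, -3.081, 0.008]
wrist_force: [-6.4, -9.9, 5.6]
grip_width: -0.0
grip_force: 6.1
```

```bash
python3 -m jog '[{"gripper":-1,"dp":[0,0.001,0],"angular":[0,0,0]},{"gripper":-1,"dp":[0,0.002,0],"angular":[0,0,0]},{"gripper":-1,"dp":[0,0.003,0],"angular":[0,0,0]}]'
```

```text
t: 19.38
tcp_pos: [0.5672, 0.1091, 0.0702]
tool_rot: [-0.603, -3.08, 0.009]
wrist_force: [-7.7, -14.3, 6.8]
grip_width: -0.0001
grip_force: 7.8
```

```bash
python3 -m jog '[{"gripper":-1,"dp":[0,0.001,0],"angular":[0,0,0]},{"gripper":-1,"dp":[0,0.002,0],"angular":[0,0,0]},{"gripper":-1,"dp":[0,0.002,0],"angular":[0,0,0]}]'
```

```text
t: 19.75
tcp_pos: [0.5674, 0.1095, 0.0703]
tool_rot: [-0.603, -3.079, 0.012]
wrist_force: [-9.0, -15.8, 9.1]
grip_width: 0.0
grip_force: 9.8
```

```bash
python3 -m jog '[{"gripper":-1,"dp":[0,0.001,0],"angular":[0,0,0]},{"gripper":-1,"dp":[0,0.002,0],"angular":[0,0,0]},{"gripper":-1,"dp":[0,0.002,0],"angular":[0,0,0]}]'
```

```text
t: 20.12
tcp_pos: [0.5676, 0.1099, 0.0704]
tool_rot: [-0.602, -3.078, 0.016]
wrist_force: [-11.9, -21.2, 10.7]
grip_width: 0.0001
grip_force: 12.3
```

24 N with almost no motion: the grip is hard on the stop. Now I back off, rise and check.

```bash
python3 -m jog '[{"gripper":-1,"dp":[0,-0.015,0],"angular":[0,0,0]},{"gripper":-1,"dp":[0,-0.03,0],"angular":[0,0,0]},{"gripper":-1,"dp":[0,-0.03,0],"angular":[0,0,0]},{"gripper":-1,"dp":[0,-0.03,-0.07],"angular":[0,0,0]},{"gripper":-1,"dp":[0,-0.03,-0.15],"angular":[0,0,0]},{"gripper":-1,"dp":[0,-0.1,-0.22],"angular":[0,0,0]},{"gripper":-1,"dp":[0,-0.2,-0.25],"angular":[0,0,0]},{"gripper":-1,"dp":[0,-0.25,-0.25],"angular":[0,0,0]}]'
python3 - <<'E'
from h import *
L=[]
for n,sl in(("scene",(255,358,130,228)),("side",(240,322,160,248))):
    f,w,h,c=cloud(n);L.append(f[110:260,220:380])
    m=box(sl,w);p=w[m&(h[...,2]<200)];q=p[(p[:,2]>.02)&(p[:,2]<.045)];print("hold",cv2.minAreaRect(q[:,:2].astype(np.float32)))
    o=m&(h[...,0]<18)&(h[...,1]>130)&(w[...,2]>.093)&(w[...,2]<.105);g=w[o].mean(0);d=g[:2]-[.5103,.1180];a=np.radians(-22.2)
    print("grip",o.sum(),g,"holder xy",d@[np.cos(a),np.sin(a)],d@[-np.sin(a),np.cos(a)])
    al=w[(np.hypot(w[...,0]-.459,w[...,1]-.14)<.045)&(w[...,2]<.2)];print("rolltop",np.percentile(al[:,2],[90,97]))
print(manip.state()["wrist_force"],manip.state()["tcp_pos"])
cv2.imwrite("pics/end.png",cv2.resize(np.hstack(L),(800,375)))
E
```

```text
t: 21.12
tcp_pos: [0.4988, -0.0598, 0.2599]
tool_rot: [0.601, 3.079, -0.001]
wrist_force: [1.3, -0.6, -0.6]
grip_width: 0.0
grip_force: 0.0
hold ((0.5365891456604004, 0.21681854128837585), (0.48404788970947266, 0.24592305719852448), 75.02239990234375)
grip 69 [0.577  0.1297 0.0989] holder xy 0.057281068366522594 0.03604041221364804
rolltop [0.1494 0.1516]
hold ((0.5365381240844727, 0.20690388977527618), (0.47144436836242676, 0.2416340857744217), 73.80570220947266)
grip 28 [0.5735 0.1236 0.0966] holder xy 0.05635820804815568 0.02903699670778652
rolltop [0.1462 0.1485]
[ 0.996   0.7926 -0.151 ] [ 0.498  -0.0628  0.2594]
```

View pics/end.png

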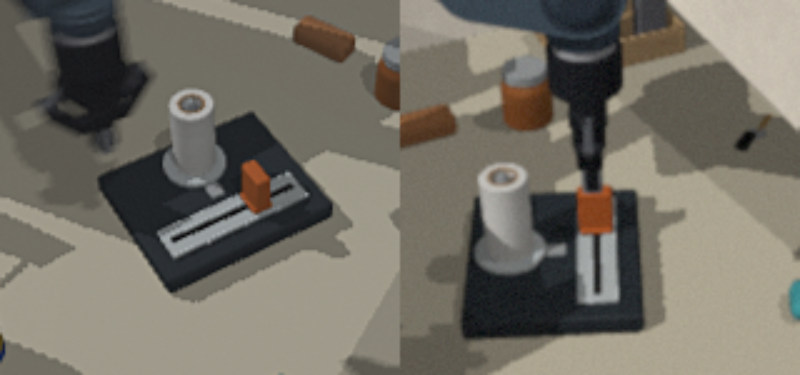

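The roll is still seated. The holder's corners are at the same pixels as before, and the grip has moved about 96 mm, which is a plausible stop position. The robot is touching nothing.

```bash
python3 -c "
from bench import manip
print(manip.job_done())"
```

```text
the job is handed in; nothing more can be done
None
```

The job is handed in, with no verdict returned: the roll stands seated on the spindle, and the brake grip was then pushed through its keeper hard against the stop (about 24 N), with no visible shift of the holder and no other toiletries touched.

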